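# Click the light dial round to its bar mark, then press the key

### The job

On the grey light controller, lay a fingertip on the wide knurled dial and turn it clockwise by friction, click by click, until its white pointer line clicks in at the long white bar mark; do not let it click on past the bar. Only then press the black rectangular key gently all the way down and let it come up again. Nothing is to be gripped or lifted: leave the controller and the things round it where they stand, and finish clear of everything.

Things in the scene. Friction and masses are not known exactly. Their poses are not given: they have to be found in the camera images.
- controller: Low grey box, 194 x 129 x 28 mm, 1.3 kg, loose on four rubber feet. Origin: centre of its underside, on the desk; x runs from the key end (-x) to the dial end (+x), z up. Five white marks under 2 mm high lie round the dial at -60, -30, 0, +30, +60 degrees (clockwise from above, from the box's +x): four round dots and, at +30 (fourth going clockwise), a radial bar.
- bar_mark (a point): Middle of the long white bar mark, 18 x 5 mm, on the box's top 29 mm above the desk, 63.5 mm from the dial's axis.
- dial_centre (a point): Centre of the dial's top face when not pressed, 40 mm above the desk, 14 mm from the box's origin along its +x. The dial is an aluminium disc with vertical axis, 96 mm in diameter, 12 mm proud of the box's top, rim knurled, its flat top faced with rubber; too wide to pinch. It gives straight down by 4 mm under a spring of 2 N/mm (about 0.5 N to start, 8.5 N at the stop) and springs back.
- pointer (a point): Outer end of the white pointer line on the dial's top face, 45.5 mm from its axis. A fingertip grips the rubber well (friction 1.0 to 1.4).
- dial (a joint): Angle of the dial, rad, growing clockwise seen from above; 0 when the pointer is along the box's +x. Detents at -1.047, -0.524, 0, 0.524 (the bar mark), 1.047; end stops at -1.2 and 1.2. Leaving a detent takes about 0.045 N m; released within 0.2 rad of one it pulls itself in. It starts in or settling into the detent -1.047, -0.524 or 0.
- key_top (a point): Centre of the top face of the key when up, 35 mm above the desk, 68 mm from the box's origin along its -x. The key is a black rectangle, 30 mm along the box's x and 48 mm across, standing 7 mm above the box's top.
- key (a joint): Travel of the key, m: 0 up, 0.005 fully down (about 5 N); it springs back up.
- loupe: Black magnifier, a cylinder 47 mm wide and 45 mm high standing beside the box on its +y side, loose. Origin: centre of its underside. Not to be moved.
- film_c: Film cassette, 25 x 28 mm and 48 mm high, standing loose beside the box on its -y side. Origin: centre of its underside. Not to be moved.
- cam_battery0: Flat camera battery, 52 x 36 x 16 mm, lying loose beside the box on its -y side. Origin: centre of its underside. Not to be moved.
- portable_drive: Flat grey drive, 108 x 74 x 13 mm, lying loose on the right. Origin: centre of its underside. Not to be moved.

How it is judged:
By the outcome, as a careful person would: the job done as asked, in the order asked, and still so for the second after the job is handed in, with the robot touching nothing.
It also fails if it takes over 45 s, if anything falls off the work surface, if the arm or the gripper's body presses on something with over 40 N, if the wrist force passes 120 N, or if a joint passes its speed limit or range.

### The arm

A 7-joint arm with a two-finger parallel gripper is mounted at the origin on a cart in front of the work surface, level with it; the furniture and walls round the work are solid. World frame = base frame: x ahead of the robot, y to its left, z up, the work surface at z = 0. Lengths are in mm, angles in degrees, forces in N, time in s.
With the tool pointing down it reaches from about 400 to 850 mm from the base axis. Payload 6.9 kg.
Tool frame: the origin (TCP) lies at the very end of the fingers, on their centre line; the grasp point (between the pads) lies 19 mm behind it (grip_depth is the distance from the TCP to the grasp point, in mm); z points along the fingers, y is the line along which they close (so a half turn about z gives the same grasp; the last joint's range is limited). The gripper opens to 85 mm and grips with 20 to 120 N. Pads are 22 mm wide; open, the fingers measure 114 mm over their backs; the gripper's body (76 mm by 85 mm) begins 54 mm behind the grasp point. The pads swing forward as they close: fully open they stand 13 mm farther back than shut.
Start: joints at [72.336, 29.078, -13.613, 85.955, 7.202, 65.827, -8.869], TCP at [251.278, -572.251, 231.275] pointing down, gripper open.
Joint ranges: [-176.47, 176.47], [-13.61, 117.27], [-81.72, 77.17], [0.22, 143.17], [-87.28, 267.28], [10, 112.55], [-165.47, 165.47]. Speed limits (degrees/s): [136.94, 136.94, 180, 180, 180, 180, 180].

### API

Orientations are given as [roll, pitch, yaw] about the fixed x, y, z axes, in that order (R = Rz(yaw) Ry(pitch) Rx(roll)).
In Python, from cell import * gives the robot as it stands.
- The arm moves only by the tool play_rows, never from a script. Its argument "deltas" is a list of rows, each an object of numbers: "ax", "ay", "az": the turn, a rotation vector about the tool's x, y, z scaled (see below); "x", "y", "z": the shift along the tool's x, y, z scaled (see below); "fingers": the opening, from 0 (shut) to 1 (fully open). A call has 1 to 8 rows; each row shifts and turns the commanded pose from where the row before left it, along the tool's axes as they then stand; what a row does not reach is not made up. The controller multiplies each number of a shift by 20 cm and each number of a turn by 30 degrees. A row lasts 1/8 s, in which the tool goes at most 62.5 mm and 10.7 degrees, less where a joint would pass 70% of its speed; a pose out of reach is approached as far as the arm can. A call with a number of a shift or a turn outside -1 to 1 is refused whole. A call with a gripper value outside its range is refused whole. The fingers move at their own pace and stop on an object; "newtons" is the grip in N (left out, the last holds). Time passes only in rows, so rows that do not move let the fingers close. It gives the time, the measured TCP pose, the force, the opening and the grip force at its end, in the units of the state.
- get_state(): the state, without advancing time (a new reading comes with each control period).
- grab_frame(name): name is "scene" or "top"; returns a dict with "pixels" (400x640x3 uint8, red, green, blue), "fx", "fy", "cx", "cy" (pixels), "dist_coeffs" ([k1, k2, p1, p2, k3] as OpenCV has them; the pictures are not rectified), "eye" and "orientation" of the camera in the world. Camera axes: x right, y down, z forward; pixel columns grow to the right and rows downward; lengths in mm; the calibration is good to about 2 mm. A picture is of the moment at which its call begins. There is no depth.
- finish_job(): hands the job in; it is judged then, once.
The state is a dict: "time_s": time; "joint_positions": joint angles; "qd": joint speeds; "joint_torque": joint torques, N m; "tool_pos": TCP position; "orientation": TCP orientation; "contact_force": force on the tool from outside, world axes, zero at the start; "ft_torque": the same for the moment, N m; "grip_width": opening from 0.0 (shut) to 1.0 (fully open); "grip_force": force on a finger pad.
Only numpy, scipy, OpenCV 4.12 (cv2) and the standard library are available. Lean on these libraries where they do the work, as an engineer would, in place of code of your own. Each camera call takes 0.05 s, during which the arm holds its last target. There are 200 camera calls.

## Working session

There is one attempt and no reset: what is moved stays moved. The work goes in short steps, Python scripts to look and compute and a tool call to move; the robot and the scene stay as the last step left them, time stands still between calls to the robot, and variables do not carry over. Pictures are saved under pics/ and viewed, at most 10 in all, crops included, and the job is handed in when it is done.

Besides the shell and the picture viewer there is one more tool, called as name([rows], argument=value, ...), one row to a line, values as JSON. play_rows: Moves the arm, as the interface text tells. Shifts and turns lie within -1 to 1; 1 stands for 20 cm of shift or 30 degrees of turn. Its arguments: {"type":"object","properties":{"deltas":{"type":"array"},"newtons":{"type":"number"}},"required":["deltas"]}

```bash
mkdir -p pics; ls; python3 - <<'E'
from cell import *
import cv2
s=get_state(); print({k:s[k] for k in("time_s","tool_pos","orientation","contact_force","grip_width")})
for n in("scene","top"):
    f=grab_frame(n); cv2.imwrite(f"pics/{n}0.png",f["pixels"][:,:,::-1]); print(n,{k:v for k,v in f.items() if k!="pixels"})
E
```

```text
pics
{'time_s': 0.0, 'tool_pos': array([ 251.01274177, -571.83531361,  230.46013876]), 'orientation': array([-1.79900011e+02,  3.14053928e-03,  2.37073365e+01]), 'contact_force': array([ 0.17004384,  0.02964157, -0.08771118]), 'grip_width': 1.0000971019793028}
scene {'fx': 422.58977209747366, 'fy': 422.58977209747366, 'cx': 322.886314714278, 'cy': 194.11917339096303, 'dist_coeffs': array([0.00382399, 0.        , 0.        , 0.        , 0.        ]), 'eye': array([152.31260505, 548.51311264, 836.18613158]), 'orientation': array([-136.45802798,   -0.42031904, -147.63401711])}
top {'fx': 379.6221386520752, 'fy': 379.6221386520752, 'cx': 323.1591968915047, 'cy': 198.02914054928752, 'dist_coeffs': array([-0.03247878,  0.        ,  0.        ,  0.        ,  0.        ]), 'eye': array([389.97364084, -46.18947837, 901.13443297]), 'orientation': array([-168.72938164,   -2.36098694,  -90.56715913])}
```

View pics/top0.png

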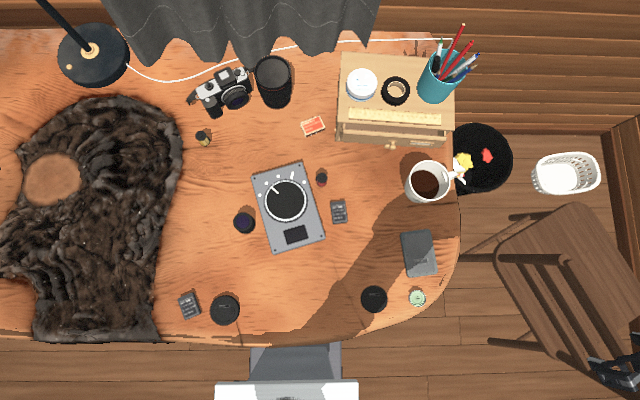

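View pics/scene0.png

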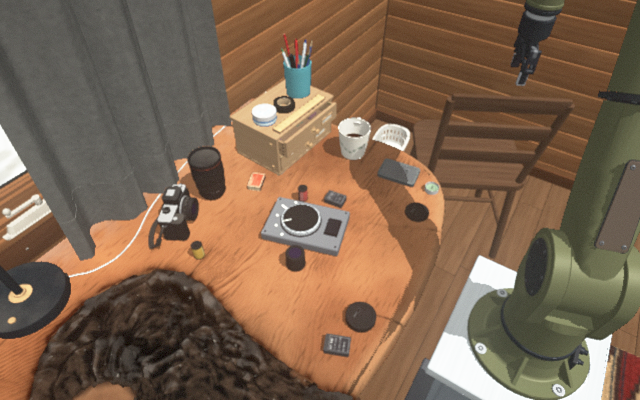

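The top view shows the controller with the dial at about (286,200), the key at (296,235), the pointer at about (277,182), the loupe at (244,222), the film cassette at (322,177), and the battery at (339,211). Next I'll measure these.

```bash
cat > h.py <<'E'
import numpy as np, cv2
from scipy.spatial.transform import Rotation as Ro
from cell import *
def cast(f,uv,z):
    K=np.array([[f["fx"],0,f["cx"]],[0,f["fy"],f["cy"]],[0,0,1]])
    p=cv2.undistortPoints(np.array(uv,float).reshape(-1,1,2),K,np.array(f["dist_coeffs"])).reshape(-1,2)
    d=np.c_[p,np.ones(len(p))]@Ro.from_euler('xyz',f["orientation"],degrees=True).as_matrix().T
    e=np.array(f["eye"]); return e+d*((z-e[2])/d[:,2])[:,None]
def blobs(mask,amin,amax,roi):
    m=np.zeros_like(mask);x0,y0,x1,y1=roi;m[y0:y1,x0:x1]=mask[y0:y1,x0:x1]
    n,l,st,c=cv2.connectedComponentsWithStats(m,connectivity=4)
    return [(c[i],st[i,4],st[i,:4]) for i in range(1,n) if amin<=st[i,4]<=amax]
E
python3 - <<'E'
from h import *
for n,roi,zoom in(("top",(235,150,355,260),5),("scene",(255,170,365,280),5)):
    f=grab_frame(n); p=f["pixels"]; g=p.max(2).astype(int); sat=g-p.min(2)
    x0,y0,x1,y1=roi
    w=((p.min(2)>160)).astype(np.uint8); k=((g<60)).astype(np.uint8)
    for nm,m,z in(("white",w,32),("dark",k,38)):
        for c,a,b in blobs(m,3,3000,roi): print(n,nm,c.round(1),a,b,cast(f,c,z)[0].round(1))
    cv2.imwrite(f"pics/{n}1.png",cv2.resize(p[y0:y1,x0:x1,::-1],None,fx=zoom,fy=zoom,interpolation=cv2.INTER_CUBIC))
E
```

```text
top white [287.4 207.7] 2406 [253 163  72  91] [540.2  -0.6  32. ]
top white [252. 178.] 3 [252 177   1   3] [611.1  82.8  32. ]
top white [339.7 206.4] 7 [338 206   4   2] [ 542.9 -122.2   32. ]
top dark [323.8 176.3] 21 [321 173   6   9] [613.8 -85.4  38. ]
top dark [320.  177.3] 9 [319 175   3   5] [611.3 -76.6  38. ]
top dark [316.4 177.4] 5 [316 176   2   4] [611.1 -68.1  38. ]
top dark [285.1 200.1] 971 [267 182  37  36] [557.1   4.4  38. ]
top dark [241.5 213.3] 6 [240 213   4   2] [526.4 103.6  38. ]
top dark [246.  224.4] 148 [235 213  20  20] [500.9  92.7  38. ]
top dark [238.7 214.3] 3 [238 214   2   2] [524.1 110.   38. ]
top dark [295. 234.] 273 [284 225  24  19] [478.7 -18.6  38. ]
scene white [304.5 223.9] 1621 [262 198  86  52] [540.3   9.6  32. ]
```

View pics/top1.png

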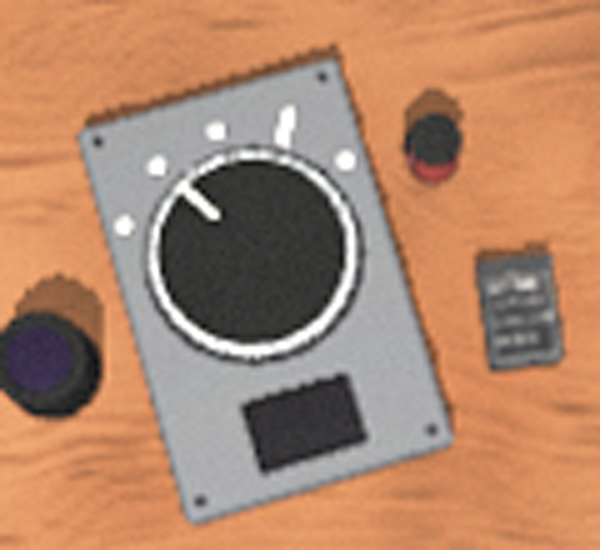

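View pics/scene1.png

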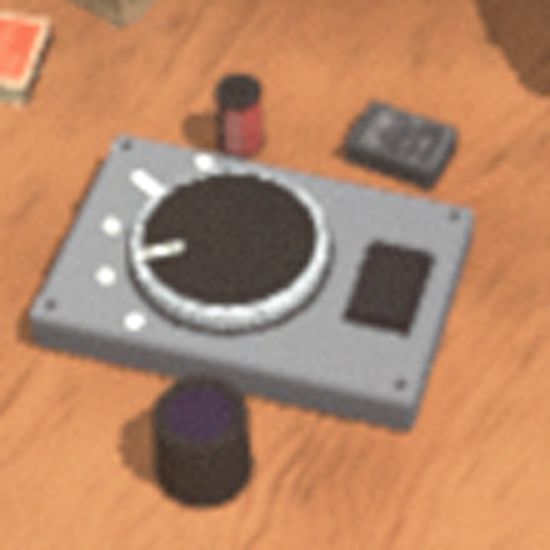

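The pointer is at the second dot (-30°), so the dial needs two clicks clockwise. Now the precise geometry.

```bash
cat > meas.py <<'E'
from h import *
def measure():
    out={}
    for n,rd,rk,roi in(("top",(286,200),(296,235),(235,150,355,260)),("scene",(301,218),(333,227),(255,170,365,280))):
        f=grab_frame(n); p=f["pixels"]
        k=(p.max(2)<75).astype(np.uint8)
        for nm,s,z in(("dial",rd,40),("key",rk,35)):
            bs=[b for b in blobs(k,100,3000,roi) if np.hypot(*(b[0]-s))<8]
            if not bs: continue
            m=np.zeros_like(k);x,y,w,h=bs[0][2];m[y:y+h,x:x+w]=k[y:y+h,x:x+w]
            c=max(cv2.findContours(m,0,1)[0],key=cv2.contourArea); W=cast(f,cv2.convexHull(c),z)[:,:2].astype(np.float32)
            if nm=="dial": r=cv2.fitEllipse(W)
            else: r=cv2.minAreaRect(W)
            out[n,nm]=r
        if (n,"dial") in out:
            # white pixels inside dark disc -> pointer
            c=np.array(out[n,"dial"][0]); v,u=np.mgrid[roi[1]:roi[3],roi[0]:roi[2]]
            W=cast(f,np.c_[u.ravel(),v.ravel()],40)[:,:2]-c; br=p[v,u].min(2).ravel()
            rr=np.hypot(*W.T); s=(rr>20)&(rr<38)&(br>120)
            if s.sum(): 
                q=W[s].mean(0); out[n,"pointer_world_deg"]=(np.degrees(np.arctan2(q[1],q[0])),int(s.sum()))
            s=(rr>0)
    return out
if __name__=="__main__":
    for k,v in measure().items(): print(k,np.round(np.hstack([np.ravel(a) for a in v]),1))
    print(get_state()["time_s"])
E
python3 meas.py
```

```text
('top', 'dial') [557.6   4.7  84.1  84.6  54.6]
('top', 'key') [478.9 -19.3  32.1  48.7  17.1]
('top', 'pointer_world_deg') [46.7 19. ]
('scene', 'key') [476.2 -16.8  29.2  46.3  16.5]
0.3
```

play_rows([
  {"az":0.27,"x":0.1,"y":-0.2,"fingers":0},
  {"az":0.27,"x":0.1,"y":-0.22,"fingers":0},
  {"az":0.25,"x":0.1,"y":-0.22,"fingers":0},
  {"fingers":0},
], newtons=20)

```text
invalid input
```

play_rows([
  {"ax":0,"ay":0,"az":0.27,"x":0.1,"y":-0.2,"z":0,"fingers":0},
  {"ax":0,"ay":0,"az":0.27,"x":0.1,"y":-0.22,"z":0,"fingers":0},
  {"ax":0,"ay":0,"az":0.25,"x":0.1,"y":-0.22,"z":0,"fingers":0},
  {"ax":0,"ay":0,"az":0,"x":0,"y":0,"z":0,"fingers":0},
], newtons=20)

```text
time_s: 0.8
tool_pos: [276.7, -430.2, 231.9]
orientation: [-180.0, -0.0, 0.2]
contact_force: [0.3, -0.5, 0.6]
grip_width: 0.142
grip_force: 0.0
```

play_rows([
  {"ax":0,"ay":0,"az":0,"x":0.17,"y":-0.23,"z":0,"fingers":0},
  {"ax":0,"ay":0,"az":0,"x":0.17,"y":-0.23,"z":0,"fingers":0},
  {"ax":0,"ay":0,"az":0,"x":0.17,"y":-0.23,"z":0,"fingers":0},
  {"ax":0,"ay":0,"az":0,"x":0.17,"y":-0.23,"z":0,"fingers":0},
  {"ax":0,"ay":0,"az":0,"x":0.17,"y":-0.23,"z":0,"fingers":0},
  {"ax":0,"ay":0,"az":0,"x":0.17,"y":-0.23,"z":0,"fingers":0},
  {"ax":0,"ay":0,"az":0,"x":0.17,"y":-0.23,"z":0,"fingers":0},
  {"ax":0,"ay":0,"az":0,"x":0,"y":0,"z":0,"fingers":0},
])

```text
time_s: 1.8
tool_pos: [515.8, -107.2, 231.2]
orientation: [-179.9, -0.1, 0.5]
contact_force: [-0.4, -0.2, 0.4]
grip_width: 0.002
grip_force: 0.0
```

play_rows([
  {"ax":0,"ay":0,"az":0,"x":0.14,"y":-0.21,"z":0,"fingers":0},
  {"ax":0,"ay":0,"az":0,"x":0.145,"y":-0.21,"z":0.15,"fingers":0},
  {"ax":0,"ay":0,"az":0,"x":0,"y":0,"z":0.25,"fingers":0},
  {"ax":0,"ay":0,"az":0,"x":0,"y":0,"z":0.25,"fingers":0},
  {"ax":0,"ay":0,"az":0,"x":0,"y":0,"z":0.15,"fingers":0},
  {"ax":0,"ay":0,"az":0,"x":0,"y":0,"z":0,"fingers":0},
  {"ax":0,"ay":0,"az":0,"x":0,"y":0,"z":0,"fingers":0},
])

```text
time_s: 2.68
tool_pos: [570.8, -28.4, 72.4]
orientation: [180.0, -0.1, -0.0]
contact_force: [-0.1, -0.3, 0.0]
grip_width: 0.005
grip_force: 0.0
```

```bash
python3 - <<'E'
from h import *
f=grab_frame("scene");g=grab_frame("top")
a=cv2.resize(f["pixels"][130:290,225:425],None,fx=2,fy=2); b=cv2.resize(g["pixels"][120:280,210:410],None,fx=2,fy=2)
cv2.imwrite("pics/c.png",np.hstack([a,b])[:,:,::-1]); s=get_state(); print(s["tool_pos"],s["contact_force"])
E
```

```text
[571.10776788 -28.02025349  72.95410989] [-0.07712883 -0.73566542  0.05034692]
```

View pics/c.png

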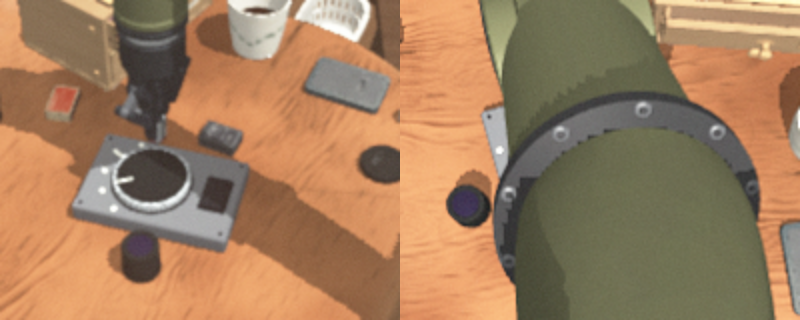

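The scene view shows the closed fingers at about (155,135) in the crop, above the far side of the dial. The pointer is clearly visible at (125,180), so I'll descend.

play_rows([
  {"ax":0,"ay":0,"az":0,"x":0.01,"y":-0.02,"z":0.1,"fingers":0},
  {"ax":0,"ay":0,"az":0,"x":0,"y":0,"z":0.05,"fingers":0},
  {"ax":0,"ay":0,"az":0,"x":0,"y":0,"z":0.01,"fingers":0},
  {"ax":0,"ay":0,"az":0,"x":0,"y":0,"z":0,"fingers":0},
])

```text
time_s: 3.28
tool_pos: [572.1, -23.6, 39.8]
orientation: [180.0, -0.0, 0.0]
contact_force: [-0.3, 0.5, 1.5]
grip_width: 0.001
grip_force: 0.2
```

play_rows([
  {"ax":0,"ay":0,"az":0,"x":0,"y":0,"z":0.005,"fingers":0},
  {"ax":0,"ay":0,"az":0,"x":0,"y":0,"z":0,"fingers":0},
])

```text
time_s: 3.52
tool_pos: [572.1, -23.6, 38.8]
orientation: [180.0, -0.0, 0.0]
contact_force: [-0.7, 0.8, 2.9]
grip_width: -0.0
grip_force: 1.8
```

play_rows([
  {"ax":0,"ay":0,"az":0,"x":0,"y":0,"z":0.005,"fingers":0},
  {"ax":0,"ay":0,"az":0,"x":-0.013,"y":0.006,"z":0,"fingers":0},
  {"ax":0,"ay":0,"az":0,"x":-0.013,"y":0.005,"z":0,"fingers":0},
  {"ax":0,"ay":0,"az":0,"x":-0.014,"y":0.004,"z":0,"fingers":0},
  {"ax":0,"ay":0,"az":0,"x":-0.014,"y":0.002,"z":0,"fingers":0},
  {"ax":0,"ay":0,"az":0,"x":-0.014,"y":0.001,"z":0,"fingers":0},
  {"ax":0,"ay":0,"az":0,"x":-0.014,"y":0,"z":0,"fingers":0},
  {"ax":0,"ay":0,"az":0,"x":0,"y":0,"z":0,"fingers":0},
])

```text
time_s: 4.53
tool_pos: [556.6, -27.5, 37.8]
orientation: [180.0, -0.1, -0.0]
contact_force: [4.7, 0.4, 5.4]
grip_width: 0.001
grip_force: 2.7
```

```bash
cat > ptr.py <<'E'
from h import *
f=grab_frame("scene");p=f["pixels"];c=np.array([557.3,4.5])
v,u=np.mgrid[180:260,260:345]; W=cast(f,np.c_[u.ravel(),v.ravel()],38)[:,:2]-c
br=p[v,u].min(2).ravel().astype(int); r=np.hypot(*W.T); a=np.degrees(np.arctan2(W[:,1],W[:,0]))
s=(r>22)&(r<36)&(br>110)&(abs(a)<100)
q=W[s].mean(0) if s.any() else [0,0]; print("dial deg cw",17-np.degrees(np.arctan2(q[1],q[0])),s.sum(),17-a[s].round(0))
cv2.imwrite("pics/p.png",cv2.resize(p[170:280,255:365,::-1],None,fx=3,fy=3,interpolation=2))
s=get_state();print(s["time_s"],s["tool_pos"],s["contact_force"])
E
python3 ptr.py
```

```text
dial deg cw -23.87911675900193 17 [114. -20. -21. -21. -22. -22. -23. -26. -26. -27. -28. -30. -31. -31.
 -32. -33. -35.]
4.575 [556.57162032 -27.55025811  37.79151766] [4.62341572 0.09031762 5.20979106]
```

View pics/p.png

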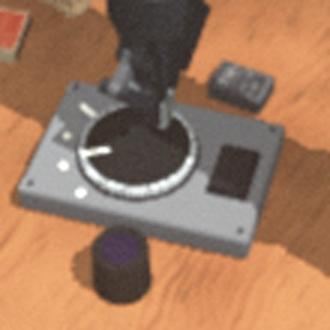

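```bash
sed -i 's/f=grab_frame("scene");p=f\["pixels"\]/import sys\nf=grab_frame("scene");p=f["pixels"]\nif len(sys.argv)>1: p=cv2.imread(sys.argv[1])[:,:,::-1]/; s/abs(a)<100/abs(17-a)<65/' ptr.py; python3 ptr.py pics/scene0.png; python3 ptr.py
python3 - <<'E'
from h import *
a=cv2.imread("pics/scene0.png")[170:280,255:365];b=grab_frame("scene")["pixels"][170:280,255:365,::-1]
# box shift: compare bottom-left region (unshadowed) by phase correlation
for r in((75,110,0,110),(30,110,60,110),(30,80,0,30)):
    A,B=[cv2.cvtColor(np.ascontiguousarray(i[r[0]:r[1],r[2]:r[3]]),6).astype(np.float32) for i in(a,b)]
    print(cv2.phaseCorrelate(A,B,cv2.createHanningWindow(A.shape[::-1],5)))
E
```

```text
dial deg cw -22.519113429357937 16 [-15. -15. -15. -15. -20. -21. -21. -22. -22. -23. -26. -26. -27. -28.
 -30. -31.]
4.625 [556.59709451 -27.49855156  37.79955067] [3.60291673 0.19979678 5.26355606]
((-0.05758563047061216, 0.05189112594228362), 0.9230214708381229)
((0.17139980023540957, -0.1488496694296373), 0.6468881692886352)
((-0.2473167168236472, 0.020792652111705223), 0.7934962975184122)Traceback (most recent call last):
  File "ptr.py", line 5, in <module>
    v,u=np.mgrid[180:260,260:345]; W=cast(f,np.c_[u.ravel(),v.ravel()],38)[:,:2]-c
                                                                                 ^
NameError: name 'c' is not defined
```

```bash
sed -i 's/;c=np.array(\[557.3,4.5\])//; s/^v,u=/c=np.array([557.3,4.5]);v,u=/' ptr.py; python3 ptr.py | tail -2
python3 - <<'E'
from h import *
f=grab_frame("scene"); R=Ro.from_euler('xyz',f["orientation"],degrees=True).as_matrix()
s=get_state(); print(s["ft_torque"],s["contact_force"])
P=np.array([s["tool_pos"],[557.3,4.5,38]]+[[557.3+45.5*np.cos(np.radians(17-d)),4.5+45.5*np.sin(np.radians(17-d)),38] for d in(-40,-30,-20,0,30)])
q=(P-f["eye"])@R; uv=q[:,:2]/q[:,2:]*f["fx"]+[f["cx"],f["cy"]]; print(uv.round(1))
z=6; im=cv2.resize(f["pixels"][185:260,265:355,::-1],None,fx=z,fy=z,interpolation=2)
for a in uv: cv2.circle(im,tuple(int(i) for i in (a+.5-[265,185])*z),3,(0,0,255),1)
cv2.imwrite("pics/q.png",im)
E
```

```text
-33. -35.]
4.775 [556.58912697 -27.5604891   37.78095131] [4.68500931 0.78833442 5.93693406]
[ 0.07959868 -0.92992159 -0.00555698] [4.4157989  0.23081357 6.60076505]
[[307.4 210.1]
 [299.9 218.1]
 [282.7 224. ]
 [281.8 221.6]
 [281.5 219.2]
 [282.5 214.4]
 [287.7 208.3]]
```

View pics/q.png

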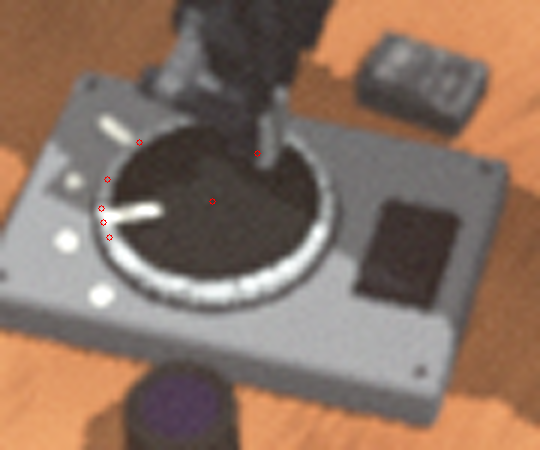

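The fingertip is on the dial at crop (265,160), but the pointer still sits near the -30° dot. There is a side force of about 4.5 N, yet the dial has not turned. I'll lift to see whether that force is real.

play_rows([
  {"ax":0,"ay":0,"az":0,"x":0,"y":0,"z":-0.05,"fingers":0},
  {"ax":0,"ay":0,"az":0,"x":0,"y":0,"z":0,"fingers":0},
  {"ax":0,"ay":0,"az":0,"x":0,"y":0,"z":0,"fingers":0},
])

```text
time_s: 5.2
tool_pos: [554.6, -27.4, 47.0]
orientation: [180.0, 0.1, -0.0]
contact_force: [-0.4, 0.9, -0.2]
grip_width: 0.004
grip_force: 0.0
```

```bash
python3 ptr.py
```

```text
dial deg cw -22.925900479590354 15 [-15. -15. -15. -20. -21. -21. -22. -22. -23. -26. -26. -27. -28. -30.
 -31.]
5.25 [554.73535256 -27.35488344  46.89409178] [ 0.00284793 -0.49762059 -0.65386555]
```

play_rows([
  {"ax":0,"ay":0,"az":0,"x":0.105,"y":0.012,"z":0,"fingers":0},
  {"ax":0,"ay":0,"az":0,"x":0,"y":0,"z":0.025,"fingers":0},
  {"ax":0,"ay":0,"az":0,"x":0,"y":0,"z":0.01,"fingers":0},
  {"ax":0,"ay":0,"az":0,"x":0,"y":0,"z":0,"fingers":0},
])

```text
time_s: 5.75
tool_pos: [575.7, -29.6, 39.9]
orientation: [180.0, 0.1, 0.0]
contact_force: [-0.4, -0.4, 0.8]
grip_width: -0.001
grip_force: 0.1
```

play_rows([
  {"ax":0,"ay":0,"az":0,"x":0,"y":0,"z":0.003,"fingers":0},
  {"ax":0,"ay":0,"az":0,"x":-0.01,"y":0.005,"z":0,"fingers":0},
  {"ax":0,"ay":0,"az":0,"x":-0.01,"y":0.005,"z":0,"fingers":0},
  {"ax":0,"ay":0,"az":0,"x":-0.01,"y":0.004,"z":0,"fingers":0},
])

```text
time_s: 6.25
tool_pos: [570.5, -32.4, 39.8]
orientation: [-180.0, -0.0, 0.0]
contact_force: [0.2, 0.6, 1.0]
grip_width: 0.001
grip_force: 0.2
```

```bash
python3 ptr.py
```

```text
dial deg cw -24.49030082182651 16 [-15. -15. -20. -21. -21. -22. -22. -23. -26. -26. -27. -28. -30. -31.
 -31. -32.]
6.3 [570.20884977 -32.53221957  39.74494108] [-0.76192016  0.57444204  0.61492611]
```

play_rows([
  {"ax":0,"ay":0,"az":0,"x":-0.01,"y":0.004,"z":0,"fingers":0},
  {"ax":0,"ay":0,"az":0,"x":-0.01,"y":0.003,"z":0,"fingers":0},
  {"ax":0,"ay":0,"az":0,"x":-0.01,"y":0.003,"z":0,"fingers":0},
])

```text
time_s: 6.68
tool_pos: [564.6, -34.4, 39.8]
orientation: [-180.0, -0.0, 0.0]
contact_force: [0.2, 0.6, -0.2]
grip_width: -0.003
grip_force: 0.4
```

```bash
python3 ptr.py
```

```text
dial deg cw -24.49030082182651 16 [-15. -15. -20. -21. -21. -22. -22. -23. -26. -26. -27. -28. -30. -31.
 -31. -32.]
6.725 [564.23170344 -34.45179065  39.71591112] [-0.84248107  0.5768202   0.3646033 ]
```

play_rows([
  {"ax":0,"ay":0,"az":0,"x":0,"y":0,"z":0.005,"fingers":0},
  {"ax":0,"ay":0,"az":0,"x":-0.015,"y":0.002,"z":0,"fingers":0},
  {"ax":0,"ay":0,"az":0,"x":-0.015,"y":0.001,"z":0,"fingers":0},
])

```text
time_s: 7.1
tool_pos: [559.1, -34.9, 38.9]
orientation: [-180.0, -0.1, 0.0]
contact_force: [2.8, 0.6, 1.5]
grip_width: -0.001
grip_force: 1.0
```

```bash
python3 ptr.py
```

```text
dial deg cw -25.634519466738837 16 [-15. -20. -21. -21. -22. -22. -23. -26. -26. -27. -28. -30. -31. -31.
 -32. -33.]
7.15 [558.54741682 -34.91570792  38.84800538] [2.21687711 0.55797852 1.79815523]
```

play_rows([
  {"ax":0,"ay":0,"az":0,"x":-0.015,"y":0,"z":0,"fingers":0},
  {"ax":0,"ay":0,"az":0,"x":-0.015,"y":-0.001,"z":0,"fingers":0},
])

```text
time_s: 7.4
tool_pos: [552.7, -34.8, 38.8]
orientation: [180.0, -0.0, 0.0]
contact_force: [3.0, -0.2, 2.5]
grip_width: -0.002
grip_force: 1.3
```

```bash
python3 ptr.py
```

```text
dial deg cw -25.634519466738837 16 [-15. -20. -21. -21. -22. -22. -23. -26. -26. -27. -28. -30. -31. -31.
 -32. -33.]
7.45 [552.22911124 -34.80705507  38.81160374] [ 1.31185111 -1.06565854  2.81775101]
```

play_rows([
  {"ax":0,"ay":0,"az":0,"x":0,"y":0,"z":0.007,"fingers":0},
  {"ax":0,"ay":0,"az":0,"x":0,"y":0,"z":0.007,"fingers":0},
  {"ax":0,"ay":0,"az":0,"x":-0.017,"y":-0.003,"z":0,"fingers":0},
  {"ax":0,"ay":0,"az":0,"x":-0.017,"y":-0.005,"z":0,"fingers":0},
])

```text
time_s: 7.95
tool_pos: [546.8, -33.6, 36.5]
orientation: [180.0, -0.1, -0.0]
contact_force: [2.4, -0.5, 8.8]
grip_width: -0.001
grip_force: 3.7
```

```bash
python3 ptr.py
```

```text
dial deg cw -21.823263699826313 15 [-15. -15. -15. -15. -20. -21. -21. -22. -22. -23. -26. -26. -27. -28.
 -30.]
8.0 [545.93419564 -33.39381089  36.40329607] [ 0.63880725 -0.95394165  6.90683507]
```

play_rows([
  {"ax":0,"ay":0,"az":0,"x":-0.016,"y":-0.006,"z":0,"fingers":0},
  {"ax":0,"ay":0,"az":0,"x":-0.016,"y":-0.007,"z":0,"fingers":0},
])

```text
time_s: 8.25
tool_pos: [539.7, -30.9, 36.4]
orientation: [180.0, -0.1, -0.0]
contact_force: [1.2, -1.2, 8.1]
grip_width: -0.002
grip_force: 3.9
```

```bash
python3 ptr.py
```

```text
dial deg cw -11.69339159730833 10 [-10.  -9.  -9.  -8.  -7. -15. -15. -15. -15. -15.]
8.3 [539.09137729 -30.61364923  36.31198745] [-0.05996097  0.1994976   8.28801817]
```

Pressing to about 8 N made the dial turn with the finger, so I'll continue and track it.

```bash
sed -i 's/(r<36)/(r<33)/' ptr.py; python3 ptr.py
```

```text
dial deg cw -10.96676132737289 7 [ -9.  -9.  -8.  -7. -15. -15. -15.]
8.35 [539.06942663 -30.5986681   36.27174347] [0.21959765 0.04094882 8.64691089]
```

play_rows([
  {"ax":0,"ay":0,"az":0,"x":-0.014,"y":-0.008,"z":0,"fingers":0},
  {"ax":0,"ay":0,"az":0,"x":-0.014,"y":-0.009,"z":0,"fingers":0},
  {"ax":0,"ay":0,"az":0,"x":-0.012,"y":-0.01,"z":0,"fingers":0},
])

```text
time_s: 8.72
tool_pos: [531.9, -25.7, 36.4]
orientation: [180.0, -0.1, -0.0]
contact_force: [4.4, -3.0, 5.9]
grip_width: -0.001
grip_force: 3.2
```

```bash
python3 ptr.py
```

```text
dial deg cw 2.448571730864087 8 [ 3.  5.  7.  9. -3. -1.  0.  2.]
8.775 [531.8364371  -25.79564552  36.41522988] [ 2.73845054 -2.17357189  6.93043469]
```

play_rows([
  {"ax":0,"ay":0,"az":0,"x":-0.013,"y":-0.011,"z":0.002,"fingers":0},
  {"ax":0,"ay":0,"az":0,"x":-0.012,"y":-0.012,"z":0,"fingers":0},
])

```text
time_s: 9.02
tool_pos: [527.2, -21.3, 36.1]
orientation: [180.0, -0.1, -0.1]
contact_force: [2.9, -2.1, 8.2]
grip_width: -0.003
grip_force: 4.1
```

```bash
python3 ptr.py
```

```text
dial deg cw 11.523204749258543 7 [15. 10. 13. 15.  7.  9. 11.]
9.075 [526.62697685 -20.68575412  36.04722642] [ 1.21803353 -0.0568768   8.60710531]
```

play_rows([
  {"ax":0,"ay":0,"az":0,"x":-0.01,"y":-0.014,"z":0,"fingers":0},
  {"ax":0,"ay":0,"az":0,"x":-0.01,"y":-0.014,"z":0,"fingers":0},
])

```text
time_s: 9.32
tool_pos: [522.8, -15.3, 36.0]
orientation: [180.0, -0.1, -0.0]
contact_force: [2.8, -1.2, 8.3]
grip_width: 0.0
grip_force: 4.2
```

```bash
python3 ptr.py
```

```text
dial deg cw 21.420952771453006 9 [23. 25. 18. 21. 24. 28. 15. 18. 22.]
9.375 [522.42901767 -14.76574428  35.99605854] [0.85849096 0.42022364 8.19626893]
```

play_rows([
  {"ax":0,"ay":0,"az":0,"x":-0.007,"y":-0.013,"z":0,"fingers":0},
  {"ax":0,"ay":0,"az":0,"x":-0.006,"y":-0.012,"z":0,"fingers":0},
  {"ax":0,"ay":0,"az":0,"x":0,"y":0,"z":0,"fingers":0},
])

```text
time_s: 9.75
tool_pos: [520.0, -9.8, 36.0]
orientation: [180.0, -0.0, 0.0]
contact_force: [0.3, -0.6, 9.2]
grip_width: 0.002
grip_force: 4.5
```

```bash
python3 ptr.py; cp pics/p.png pics/r.png
```

```text
dial deg cw 30.569074346305534 8 [30. 33. 25. 29. 32. 37. 28. 32.]
9.8 [519.93070542  -9.79576686  35.97982443] [0.33508886 1.08004901 8.80651051]
```

View pics/r.png

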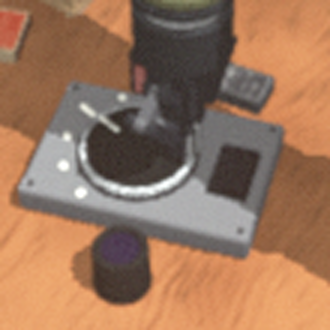

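The pointer at crop (110,118) now lines up with the bar at (88,107). I'll lift straight off and check that it stays there.

play_rows([
  {"ax":0,"ay":0,"az":0,"x":0,"y":0,"z":-0.02,"fingers":0},
  {"ax":0,"ay":0,"az":0,"x":0,"y":0,"z":-0.1,"fingers":0},
  {"ax":0,"ay":0,"az":0,"x":-0.105,"y":0.022,"z":0,"fingers":0},
  {"ax":0,"ay":0,"az":0,"x":-0.105,"y":0.022,"z":0,"fingers":0},
  {"ax":0,"ay":0,"az":0,"x":0,"y":0,"z":0,"fingers":0},
  {"ax":0,"ay":0,"az":0,"x":0,"y":0,"z":0,"fingers":0},
])

```text
time_s: 10.55
tool_pos: [478.1, -18.6, 59.4]
orientation: [-180.0, 0.0, 0.0]
contact_force: [-0.0, 0.2, 0.7]
grip_width: 0.003
grip_force: 0.0
```

```bash
python3 ptr.py; python3 meas.py
```

```text
dial deg cw 36.57628995879741 5 [40. 33. 37. 41. 32.]
10.6 [478.40993373 -18.53837958  59.37590909] [-0.06152705 -0.15666387 -0.60809606]
('scene', 'dial') [556.8   1.1  81.9  84.2 141.2]
('scene', 'pointer_world_deg') [-10.4   7. ]
10.7
```

play_rows([
  {"ax":0,"ay":0,"az":0,"x":0,"y":0,"z":0.08,"fingers":0},
  {"ax":0,"ay":0,"az":0,"x":0,"y":0,"z":0.03,"fingers":0},
  {"ax":0,"ay":0,"az":0,"x":0,"y":0,"z":0.01,"fingers":0},
  {"ax":0,"ay":0,"az":0,"x":0,"y":0,"z":0.01,"fingers":0},
  {"ax":0,"ay":0,"az":0,"x":0,"y":0,"z":0,"fingers":0},
])

```text
time_s: 11.32
tool_pos: [477.8, -18.6, 33.7]
orientation: [-180.0, -0.0, 0.0]
contact_force: [-0.9, 0.2, 2.1]
grip_width: 0.0
grip_force: 1.0
```

play_rows([
  {"ax":0,"ay":0,"az":0,"x":0,"y":0,"z":0.01,"fingers":0},
  {"ax":0,"ay":0,"az":0,"x":0,"y":0,"z":0.005,"fingers":0},
  {"ax":0,"ay":0,"az":0,"x":0,"y":0,"z":0,"fingers":0},
])

```text
time_s: 11.7
tool_pos: [477.8, -18.6, 30.6]
orientation: [-180.0, -0.0, 0.0]
contact_force: [-1.0, 1.1, 5.5]
grip_width: 0.002
grip_force: 2.4
```

play_rows([
  {"ax":0,"ay":0,"az":0,"x":0,"y":0,"z":0.005,"fingers":0},
  {"ax":0,"ay":0,"az":0,"x":0,"y":0,"z":0,"fingers":0},
])

```text
time_s: 11.95
tool_pos: [477.8, -18.7, 30.0]
orientation: [180.0, -0.0, 0.0]
contact_force: [-2.0, 0.9, 9.9]
grip_width: 0.001
grip_force: 5.0
```

play_rows([
  {"ax":0,"ay":0,"az":0,"x":0,"y":0,"z":0.003,"fingers":0},
  {"ax":0,"ay":0,"az":0,"x":0,"y":0,"z":0,"fingers":0},
])

```text
time_s: 12.2
tool_pos: [477.9, -18.7, 29.8]
orientation: [180.0, -0.0, 0.0]
contact_force: [-4.8, 0.5, 16.9]
grip_width: -0.002
grip_force: 8.2
```

The key is at its stop: the force climbs steeply at z ≈ 30. Now I'll lift and move clear.

play_rows([
  {"ax":0,"ay":0,"az":0,"x":0,"y":0,"z":-0.02,"fingers":0},
  {"ax":0,"ay":0,"az":0,"x":0,"y":0,"z":-0.03,"fingers":0},
  {"ax":0,"ay":0,"az":0,"x":0,"y":0,"z":-0.25,"fingers":0},
  {"ax":0,"ay":0,"az":0,"x":0,"y":0,"z":-0.3,"fingers":0},
  {"ax":0,"ay":0,"az":0,"x":0,"y":0,"z":-0.3,"fingers":0},
  {"ax":0,"ay":0,"az":0,"x":-0.02,"y":0.27,"z":0,"fingers":0},
  {"ax":0,"ay":0,"az":0,"x":-0.02,"y":0.27,"z":0,"fingers":0},
  {"ax":0,"ay":0,"az":0,"x":-0.02,"y":0.27,"z":0,"fingers":0},
])

```text
time_s: 13.2
tool_pos: [465.6, -182.6, 209.3]
orientation: [180.0, -0.0, 0.0]
contact_force: [0.7, 0.0, -0.5]
grip_width: 0.001
grip_force: 0.0
```

play_rows([
  {"ax":0,"ay":0,"az":0,"x":-0.02,"y":0.27,"z":0,"fingers":0},
  {"ax":0,"ay":0,"az":0,"x":-0.02,"y":0.27,"z":0,"fingers":0},
  {"ax":0,"ay":0,"az":0,"x":0,"y":0,"z":0,"fingers":0},
  {"ax":0,"ay":0,"az":0,"x":0,"y":0,"z":0,"fingers":0},
])

```text
time_s: 13.7
tool_pos: [457.7, -288.3, 208.7]
orientation: [-179.9, 0.0, -0.0]
contact_force: [0.4, 1.2, 0.4]
grip_width: 0.002
grip_force: 0.0
```

```bash
python3 meas.py; python3 - <<'E'
from h import *
a=grab_frame("top")["pixels"][150:260,235:355]; cv2.imwrite("pics/end.png",cv2.resize(a[:,:,::-1],None,fx=5,fy=5,interpolation=2))
E
```

```text
('top', 'dial') [557.8   4.7  83.9  84.1 179.9]
('top', 'key') [479.1 -19.   31.8  48.   18.1]
('top', 'pointer_world_deg') [-13.  15.]
('scene', 'dial') [555.7   0.8  75.7  78.1  69.3]
('scene', 'key') [476.4 -17.4  28.8  47.2  15.1]
('scene', 'pointer_world_deg') [-8.7 13. ]
13.8
```

View pics/end.png

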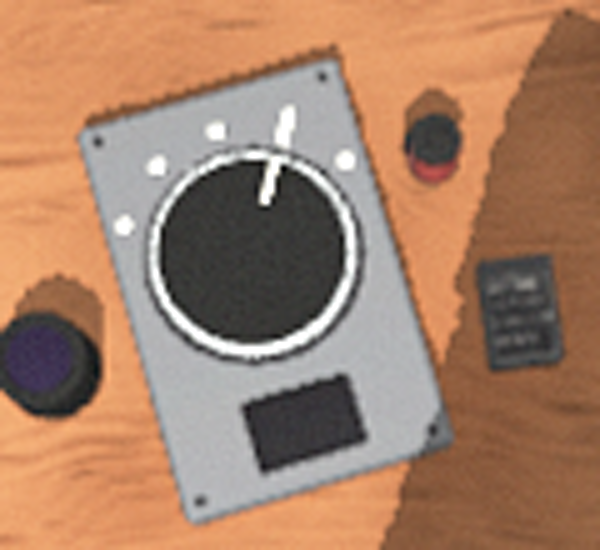

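The pointer at crop (268,180) lines up with the bar at (286,125). The box, loupe, film cassette and battery are where they started, and the arm is clear.

```bash
python3 -c "from cell import *; print(finish_job())"
```

```text
the job is handed in; nothing more can be done
None
```

The job is handed in: the dial clicked in at the long bar mark, then the key was pressed to its stop (the force briefly reached about 17 N) and released, and the arm finished clear with the controller and the things beside it unmoved.

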